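# Prop the test box door open on its stay

## Robot

A 6-joint arm with a two-finger parallel gripper is mounted at the origin on a cart in front of the work surface, level with it; the furniture and walls round the work are solid. World frame = base frame: x ahead of the robot, y to its left, z up, the work surface at z = 0. Lengths are in mm, angles in rad, forces in N, time in s.
With the tool pointing down it reaches from about 300 to 775 mm from the base axis. Payload 14.6 kg.
Tool frame: the origin (TCP) lies between the finger pads; the fingertips stand 22 mm ahead of it and the grasp point (between the pads) lies 3 mm ahead of it (manip.tcp_to_tips is the distance from the TCP to the fingertips, in mm); y points along the fingers, z is the direction in which the jaws open and shut, and the axes are right-handed (so a half turn about y gives the same grasp; the last joint's range is limited). The gripper opens to 94 mm and grips with 3 to 60 N. Pads are 16 mm wide; open, the fingers measure 119 mm over their backs; the gripper's body (75 mm by 177 mm) begins 78 mm behind the grasp point.
Start: joints at [1.142, 0.3, 1.521, -0, 1.321, -0.067], TCP at [194.674, 514.385, 227.446] pointing down, gripper open.
Joint ranges: [-3.03, 3.03], [-0.79, 2.21], [0.23, 2.52], [-1.04, 4.18], [0, 3.07], [-2.55, 2.55]. Speed limits (rad/s): [2.22, 2.22, 2.57, 3.14, 3.14, 3.14].

## Interface

Orientations are given as [roll, pitch, yaw] about the fixed x, y, z axes, in that order (R = Rz(yaw) Ry(pitch) Rx(roll)).
In Python, from cell import manip gives the robot as it stands.
- The arm moves only by the shell command python3 -m jog 'ROWS' [OPENING] [FORCE]. ROWS is JSON, one flat list of numbers, 6 for each row, row after row: the shift along the tool's x, y, z in mm, then the turn, a rotation vector about the tool's x, y, z in degrees. A call has 1 to 10 rows; each row is the pose to reach, as a shift and turn from the pose commanded when the call began, along the tool's axes at that moment; what a row does not reach only later rows make up. A row lasts 1/12 s, in which the tool goes at most 41.7 mm and 7.16 degrees, less where a joint would pass 70% of its speed; a pose out of reach is approached as far as the arm can. A call with a gripper value outside its range is refused whole. OPENING is the finger opening in mm, from 0 to 94, set as the call begins (- or left out, the last holds). The fingers move at their own pace and stop on an object; FORCE is the grip in N (left out, the last holds). Time passes only in rows, so rows that repeat a pose let the fingers close. It gives the time, the measured TCP pose, the force and the opening at its end, in the units of the state.
- manip.read_state(): the state, without advancing time (a new reading comes with each control period).
- manip.camera(name): name is "scene" or "top"; returns a dict with "img" (420x560x3 uint8, red, green, blue), "intrinsics" (3x3 intrinsics, pixels), "origin" and "orientation" of the camera in the world. Camera axes: x right, y down, z forward; pixel columns grow to the right and rows downward; lengths in mm; the calibration is good to about 2 mm. A picture is of the moment at which its call begins. There is no depth.
- manip.sign_off(): hands the job in, once; it reports no verdict.
Trained networks look in a picture, given as the dict that the camera call returned (one of the last four; its "shot" number tells which), for a name from the list of things; names that differ only in an ending like _2 or _b are one class to them, and where a whole thing is asked for, a point or a joint stands for the part that bears it (a point fixed in the world has none). Each returns a list of dicts, best first, with "score" (0 to 1); they miss things now and then, are a little off and sometimes report something else, mostly with a low value. They report only what shows in the picture. A call takes as long as a camera call. They do not tell look-alikes from the thing itself.
- manip.masks_of(thing, picture): "pixels" (420x560 bool, what is visible of it) and "xy" ([column, row] in pixels, amid what is visible of it).
- manip.tip_of(thing, picture): "xy" ([column, row] in pixels: a listed point, or the origin of a listed thing).
The state is a dict: "clock": time; "joints": joint angles; "qd": joint speeds; "effort": joint torques, N m; "eef_pos": TCP position; "eef_rot": TCP orientation; "wrist_force": force on the tool from outside, world axes, zero at the start; "moment": the same for the moment, N m; "finger_gap": finger opening in mm.
Only numpy, scipy, OpenCV 4.12 (cv2) and the standard library are available. Lean on these libraries where they do the work, as an engineer would, in place of code of your own. Each camera call takes 0.05 s, during which the arm holds its last target.

## Task

Prop the small test box's door open so that the box can air: take the stay arm on its roof by the ball knob, swing the spring-closed door open with it, and drop the middle one of the arm's three holes over the peg on the roof until the arm lies flat and holds the door by itself. The peg has been shifted along its slot, so feel for it gently and do not force the arm down on it, and do not knock the memory stick off the roof.

Things in the scene. Friction and masses are not known exactly. Their poses are not given: they have to be found in the camera images.
- test_box: plain aluminium box fixed to the bench, 120 deep (x) x 130 wide (y) x 100 high mm; origin at the centre of its underside, x from its front to its back, y to its left, z up. The door hinges on a vertical axis at x -65, y +62 mm in this frame
- door (a joint): front door, hinged at its left edge (seen from the front); 0 shut, grows in rad to 1.3 as it opens frontwards. A spring closer pulls it shut: 0.1 N m at 0, 0.2 N m at 0.5 rad. The stay's pivot rides on its top edge 109 mm from the hinge axis; door shut, the pivot is at x -65, y -47 mm in the box's frame. On the middle hole it stands open by 0.35 to 0.65 rad
- stay: stay arm: flat steel bar 20 wide, 4 thick, 172 mm long, pivoted on the door's top. Origin on its pivot at mid-thickness, 111 mm above the bench; x runs along the bar to its free end, z up. It swings sideways freely, tips up but not below level, and falls back by its weight (about 80 g). Three round 11 mm holes at x = 70, 98 and 126 mm. At the start it lies level, to the right of the peg
- stay_knob (a point): centre of the black ball knob, 20 mm across, at the stay's free end (in the stay's frame x 160, z 34 mm); to be gripped from above, across the bar
- stay_middle_hole (a point): centre of the stay's middle hole, at mid-thickness of the bar (in the stay's frame x 98, z 0 mm)
- catch: slotted steel plate 40 x 22 x 4 mm fixed on the roof; origin at the centre of its underside, x along the slot (axes as the box's). An 8 mm round-topped peg is clamped upright on the slot's centre line anywhere from x -9 to +9 mm: where is not told and must be seen or felt. Its top is 24 mm above this origin; the level stay's mid-thickness 11 mm above it
- usb_stick: small memory stick, 18 x 53 x 8 mm, lying loose on the back of the roof; origin at the centre of its underside
Things that resemble listed ones, but are neither listed nor needed, are in the scene too. Leave any blue look-alike of the usb_stick alone.

How it is judged (in metres and radians):
On the way, in this order (a step that is already met when the one before it is completed fails the run):
1. the door has been swung open by more than 0.3 rad (value of joint door above 0.3 rad), for 0.1 s.
2. the middle hole is over the peg and the stay lies flat (x of stay_middle_hole in the frame of catch between -0.0125 and 0.0125 m and y of stay_middle_hole in the frame of catch between -0.004 and 0.004 m and angle between stay's own z axis and vertical below 0.035 rad), for 0.2 s.
At the end, for the whole second after the job is handed in: the stay lies flat (within 2 degrees of level) with its middle hole over the peg (within 12.5 mm of the catch plate's centre along the slot and 4 mm across it), the door is held open by more than 0.3 rad and at rest, the memory stick is still on the roof (all of step 2 and value of joint door above 0.3 rad and velocity of joint door between -0.02 and 0.02 rad/s and height (world z) of usb_stick above 0.09 m); the robot touches nothing.
It fails at once if the stay is forced against the peg or the catch with more than 25 N (contact force between stay and catch above 25 N).
It fails at once if the memory stick is knocked off the roof (height (world z) of usb_stick below 0.09 m).
It also fails if it takes over 64 s, if anything falls off the work surface, if the arm or the gripper's body presses on something with over 40 N, if the wrist force passes 120 N, or if a joint passes its speed limit or range.

## Working session

There is one attempt and no reset: what is moved stays moved. The work goes in short steps, Python scripts to look and compute and a shell command to move; the robot and the scene stay as the last step left them, time stands still between calls to the robot, and variables do not carry over. Pictures are saved under pics/ and viewed, and the job is handed in when it is done.

```bash
mkdir -p pics; ls; cat > h.py <<'E'
from cell import manip
import numpy as np, cv2
from scipy.spatial.transform import Rotation as R
def rot(o):
    o=np.array(o)
    if o.shape==(3,3): return o
    return R.from_euler('xyz',o).as_matrix()
def ray(p,xy):
    K=np.array(p['intrinsics']);d=np.linalg.inv(K)@np.array([xy[0],xy[1],1.]);return np.array(p['origin']),rot(p['orientation'])@d
def atz(p,xy,z):
    o,d=ray(p,xy);return o+d*(z-o[2])/d[2]
def proj(p,X):
    c=rot(p['orientation']).T@(np.array(X)-np.array(p['origin']));u=np.array(p['intrinsics'])@c;return u[:2]/u[2]
def tri(p,a,q,b):
    o1,d1=ray(p,a);o2,d2=ray(q,b);A=np.stack([d1,-d2],1);s=np.linalg.lstsq(A,o2-o1,rcond=None)[0]
    x1=o1+d1*s[0];x2=o2+d2*s[1];return (x1+x2)/2,np.linalg.norm(x1-x2)
def save(p,n,box=None,f=1):
    im=p['img'][...,::-1]
    if box: im=im[box[1]:box[3],box[0]:box[2]]
    cv2.imwrite('pics/'+n,cv2.resize(im,None,fx=f,fy=f,interpolation=cv2.INTER_CUBIC))
E
python3 - <<'E'
from h import *
np.set_printoptions(precision=1,suppress=True)
P={n:manip.camera(n) for n in('scene','top')}
for n,p in P.items():
    save(p,n+'0.png'); print(n,p['origin'],p['orientation'],p['intrinsics'])
    for t in ['test_box','door','stay','stay_knob','stay_middle_hole','catch','usb_stick']:
        print(t,[(np.array(d['xy']).round(1),round(d['score'],2)) for d in manip.tip_of(t,p)] if t!='door' else '')
print(manip.read_state())
E
```

```text
pics
scene [ 15.3  11.2 723.8] [-2.4 -0.  -2.2] [[494.    0.  280.8]
 [  0.  494.  212.9]
 [  0.    0.    1. ]]
test_box [(array([305.7, 261.3]), 0.87)]
door 
stay [(array([352.4, 235.8]), 0.69)]
stay_knob [(array([304.5, 159.4]), 0.82)]
stay_middle_hole [(array([325.7, 195.1]), 0.79)]
catch [(array([324.2, 227.9]), 0.81)]
usb_stick [(array([282.7, 221.1]), 0.7), (array([253.7, 302.4]), 0.64)]
top [ 273.4 -349.9  927. ] [-2.9  0.  -1.5] [[416.6   0.  280.7]
 [  0.  416.6 199. ]
 [  0.    0.    1. ]]
test_box [(array([285.8, 220. ]), 0.57)]
door 
stay [(array([314.5, 244.4]), 0.59)]
stay_knob [(array([325.1, 158. ]), 0.81)]
stay_middle_hole [(array([322.6, 198.7]), 0.94)]
catch [(array([303.7, 219.9]), 0.8)]
usb_stick [(array([236.6, 225.7]), 0.7), (array([275.3, 194.5]), 0.47)]
{'clock': 0.7, 'joints': array([ 1.1,  0.3,  1.5,  0. ,  1.3, -0.1]), 'qd': array([-0., -0.,  0., -0.,  0.,  0.]), 'effort': array([ -0. , -53.2, -35.3,   0.1,   0. ,   0. ]), 'eef_pos': array([194.7, 514.4, 227.4]), 'eef_rot': array([-1.6,  0. , -0.4]), 'wrist_force': array([-0.2,  0.1,  1.1]), 'moment': array([-0.,  0.,  0.]), 'finger_gap': 94.15229812147676}
```

View pics/scene0.png

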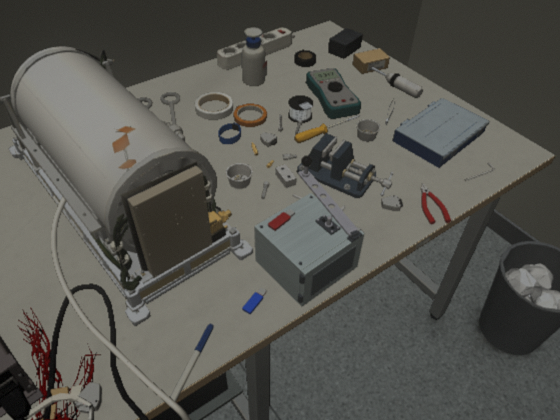

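View pics/top0.png

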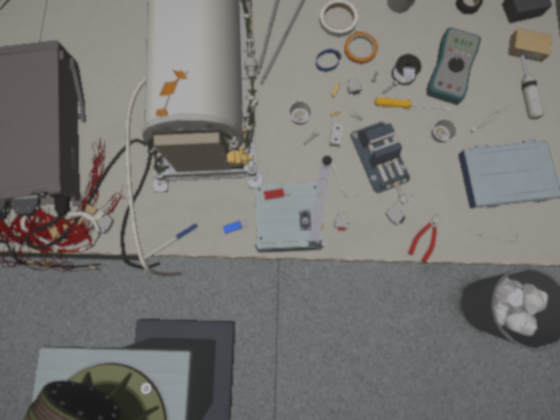

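```bash
python3 - <<'E'
from h import *
np.set_printoptions(precision=4,suppress=True)
s=manip.camera('scene');t=manip.camera('top')
save(s,'s1.png',(220,130,420,330),3);save(t,'t1.png',(210,130,350,270),4)
for p in(s,t): print(p['origin'],p['orientation'])
for n,a,b in[('box',(305.7,261.3),(285.8,220)),('stay',(352.4,235.8),(314.5,244.4)),('knob',(304.5,159.4),(325.1,158)),('hole',(325.7,195.1),(322.6,198.7)),('catch',(324.2,227.9),(303.7,219.9)),('usb',(282.7,221.1),(275.3,194.5)),('usb2',(253.7,302.4),(236.6,225.7))]:
    print(n,*tri(s,a,t,b))
E
```

```text
[ 15.2987  11.1526 723.8147] [-2.3855 -0.0191 -2.1968]
[ 273.394  -349.885   927.0378] [-2.919   0.0003 -1.546 ]
box [ 430.8008 -358.6988   10.7151] 5.603293652989066
stay [ 372.1746 -412.6538   99.4061] 5.830841170968556
knob [ 535.4479 -430.8815  143.6408] 0.6587993319180361
hole [ 462.3232 -427.2274  113.5432] 5.385341338050219
catch [ 422.0131 -392.0794   86.9868] 2.8765801652031775
usb [ 468.9961 -334.3657   99.4016] 2.1108028009031856
usb2 [ 422.738  -244.0269  -15.0446] 3.104386604257724
```

View crops.

View pics/s1.png

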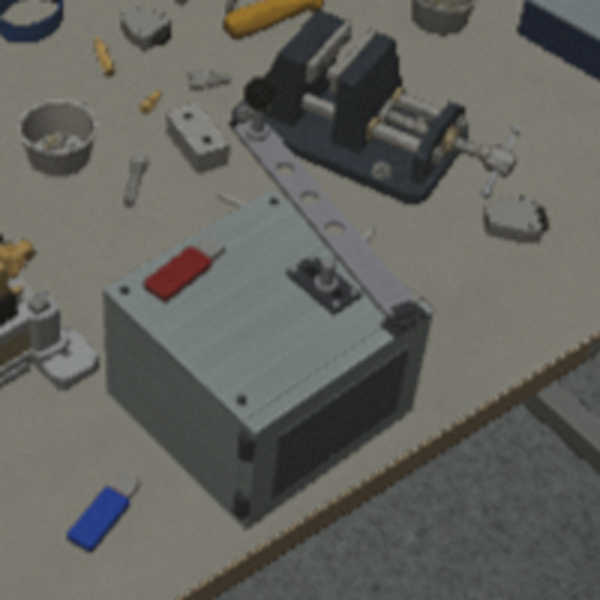

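View pics/t1.png

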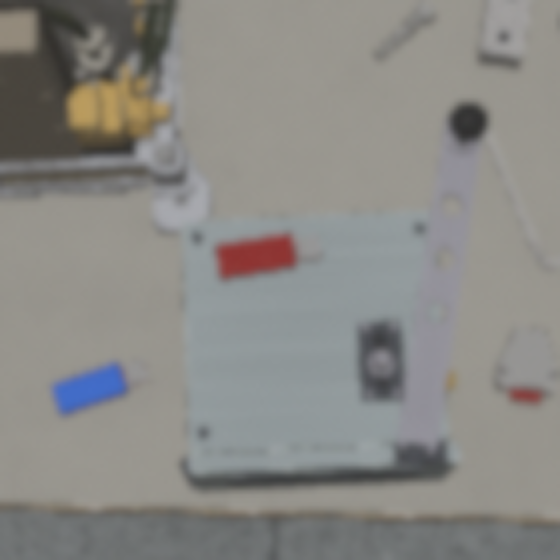

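```bash
python3 - <<'E'
from h import *
np.set_printoptions(precision=1,suppress=True)
s=manip.camera('scene');t=manip.camera('top')
S=lambda x,y:(x/3+220-.33,y/3+130-.33);T=lambda x,y:(x/4+210-.37,y/4+130-.37)
for n,z,a,b in[('BL',100,S(105,292),T(188,216)),('BR',100,S(285,190),None),('FL',100,S(248,430),T(187,468)),('plate',104,S(323,283),T(382,360)),('pegtop',124,S(328,263),T(380,362)),('knob',145,S(261,93),T(467,122)),('hole1',113,S(335,226),T(434,312)),('hole2',113,S(310,195),T(442,259)),('hole3',113,S(285,166),T(451,204)),('usb',108,S(178,272),T(256,256))]:
    print(n,atz(s,a,z),b and atz(t,b,z))
    if b: print('   tri',*tri(s,a,t,b))
for n,p in(('s',s),('t',t)):
  for th in('stay','catch','door'):
    m=manip.masks_of(th,p)
    if not m: print(th,'none');continue
    m=m[0]; print(n,th,m['xy'],m['pixels'].sum(),m['score'])
    if th!='door':
        ys,xs=np.where(m['pixels']);z=113 if th=='stay' else 104
        q=np.array([atz(p,(x,y),z) for x,y in zip(xs,ys)])[:,:2];print('  mean',q.mean(0)); r=cv2.minAreaRect(q.astype(np.float32));print(r)
E
```

```text
BL [ 483.8 -287.8  100. ] [ 491.7 -294.8  100. ]
   tri [ 494.9 -294.2   85.9] 1.2313242812135232
BR [ 490.2 -422.5  100. ] None
FL [ 361.6 -295.3  100. ] [ 362.5 -299.1  100. ]
   tri [ 363.7 -298.3   94.9] 1.6431485597728703
plate [ 416.1 -390.5  104. ] [ 418.5 -394.9  104. ]
   tri [ 420.  -395.    97.4] 0.8947434181693713
pegtop [ 413.1 -389.3  124. ] [ 414.  -392.9  124. ]
   tri [ 415.3 -392.6  119.7] 1.5459130524576379
knob [ 529.  -431.1  145. ] [ 530.9 -433.1  145. ]
   tri [ 531.9 -433.5  141.8] 0.21717575124385888
hole1 [ 440.6 -418.6  113. ] [ 441.8 -420.1  113. ]
   tri [ 442.3 -420.3  110.6] 0.09768170560596709
hole2 [ 468.6 -422.9  113. ] [ 469.1 -424.   113. ]
   tri [ 469.5 -424.   111.6] 0.2670677311541862
hole3 [ 496.4 -426.3  113. ] [ 497.8 -428.4  113. ]
   tri [ 498.8 -428.6  109.8] 0.2628229919219018
usb [ 466.8 -326.1  108. ] [ 469.5 -330.4  108. ]
   tri [ 471.5 -330.   101.2] 0.7976157515464001
s stay [323.2, 197.9] 936 0.77
  mean [ 464.1 -422.3]
((474.42889404296875, -423.3540954589844), (38.973506927490234, 208.37191772460938), 74.82930755615234)
s catch [324.8, 226.1] 311 0.71
  mean [ 416.1 -390.4]
((415.8664855957031, -390.4792175292969), (29.215778350830078, 45.904537200927734), 84.66505432128906)
s door [327.8, 257.5] 3088 0.59
t stay [321.2, 199.3] 810 0.89
  mean [ 461.  -423.6]
((462.21014404296875, -423.3421630859375), (21.80826759338379, 179.37203979492188), 81.311767578125)
t catch [303.4, 221.9] 218 0.53
  mean [ 417. -394.]
((416.804931640625, -393.7615051269531), (38.555110931396484, 22.0729923248291), 1.4202995300292969)
t door [316.9, 231.5] 1503 0.76
```

```bash
python3 - <<'E'
from h import *
np.set_printoptions(precision=3,suppress=True)
st=manip.read_state();print(st['eef_rot'],st['eef_pos'],st['clock'])
s=manip.camera('scene');t=manip.camera('top')
save(s,'s2.png',(100,130,260,270),4);save(t,'t2.png',(130,110,270,210),5)
# where q1-yaw
b=lambda x,y:np.array([435.2,-360.1])+R.from_euler('z',2.2,degrees=True).as_matrix()[:2,:2]@np.array([x,y])
for c in[(60,65),(60,-65),(-60,65),(-60,-65)]:
    X=[*b(*c),100];print(c,proj(s,X),proj(t,X))
E
```

```text
[-1.571 -0.    -0.362] [194.676 514.389 227.456] 1.2
(60, 65) [254.221 222.546] [255.718 183.139]
(60, -65) [312.228 190.571] [319.013 182.305]
(-60, 65) [299.066 267.649] [255.736 241.452]
(-60, -65) [358.478 230.175] [321.053 240.566]
```

View pics/s2.png

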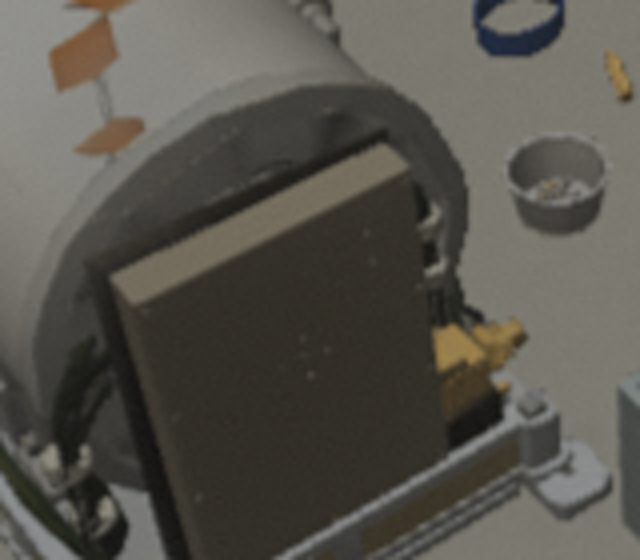

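View pics/t2.png

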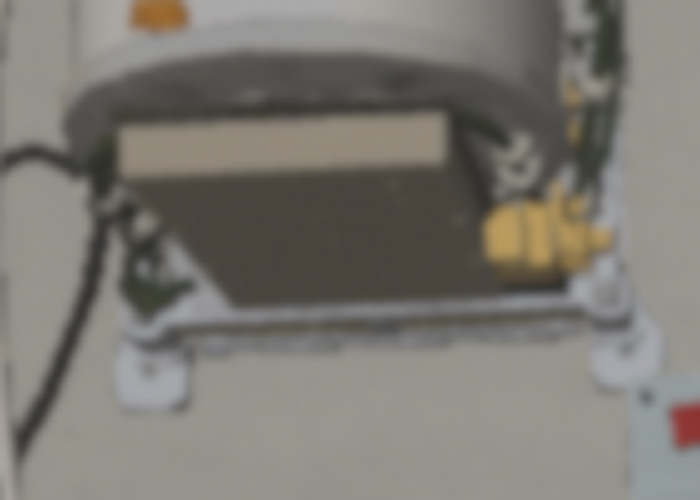

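```bash
python3 - <<'E'
from h import *
np.set_printoptions(precision=1,suppress=True)
s=manip.camera('scene');t=manip.camera('top')
print(tri(s,(203,174.5),t,(219.4,142.6)), tri(s,(134,206),t,(154.5,145.5)))
print(tri(s,(232,212),t,(251,158)))# yellow valve tip
# vise jaws highest
print(tri(s,(326,135),t,(387,125)))
st=manip.read_state()
D=lambda X,yaw=0:R.from_euler('xyz',st['eef_rot']).as_matrix().T@(np.array(X)-st['eef_pos'])
for X in[(330,0,330),(350,-240,330),(480,-415,260),(530,-432,200)]:print(X,D(X))
E
```

```text
(array([ 538.9, -231.2,  207.6]), np.float64(0.36602266102585057)) (array([ 528.6, -114.7,  214.6]), np.float64(1.4221428827165044))
(array([ 550. , -281. ,   84.5]), np.float64(4.039066031314186))
(array([ 639.7, -574.7,   69.1]), np.float64(1.2114858821398935))
(330, 0, 330) [ 308.6 -102.5 -433.2]
(350, -240, 330) [ 412.3 -102.6 -650.6]
(480, -415, 260) [ 595.8  -32.6 -768.3]
(530, -432, 200) [ 648.6   27.4 -766.5]
```

```bash
python3 -m jog '[100,-102,-140,0,0,0, 308,-102,-433,0,0,0, 308,-102,-433,0,0,0, 308,-102,-433,0,0,0, 308,-102,-433,0,0,0, 308,-102,-433,0,0,0, 308,-102,-433,0,0,0, 308,-102,-433,0,0,0, 308,-102,-433,0,0,0, 308,-102,-433,0,0,0]' 40 10
```

```text
clock: 2.23
eef_pos: [297.4, 119.9, 309.6]
eef_rot: [-1.57, -0.001, -0.361]
wrist_force: [0.7, 0.6, 0.3]
finger_gap: 40.6
```

```bash
python3 -m jog '[73,-20,-101,0,0,0, 73,-20,-101,0,0,0, 73,-20,-101,0,-6,0, 176,-20,-318,0,-12.7,0, 176,-20,-318,0,-12.7,0, 176,-20,-318,0,-12.7,0, 176,-20,-318,0,-12.7,0, 176,-20,-318,0,-12.7,0, 176,-20,-318,0,-12.7,0, 176,-20,-318,0,-12.7,0]'; python3 -c "
from h import *
s=manip.read_state();print(s['joints'])
D=lambda X:R.from_euler('xyz',s['eef_rot']).as_matrix().T@(np.array(X)-s['eef_pos'])
for X in [(480,-415,260),(530.3,-432.1,200),(530.3,-432.1,148)]:print(D(X))"
```

```text
clock: 3.07
eef_pos: [349.3, -242.3, 328.4]
eef_rot: [-1.571, 0.001, -0.143]
wrist_force: [-1.0, -0.2, -0.7]
finger_gap: 39.8
[-6.92276205e-01 -4.84121831e-02  1.67962655e+00 -6.35929494e-04
  1.51107317e+00 -2.11963921e+00]
[ 154.12645011   68.30697415 -152.26298405]
[ 206.40927782  128.26043252 -161.98865916]
[ 206.45732568  180.26040949 -161.9793506 ]
```

```bash
python3 -m jog '[154,40,-152,0,0,0, 154,40,-152,0,0,0, 154,60,-152,0,0,0, 154,60,-152,0,0,0, 154,68,-152,0,0,0, 206,98,-162,0,0,0, 206,128,-162,0,0,0, 206,128,-162,0,0,0, 206,128,-162,0,0,0, 206,128,-162,0,0,0]'; python3 - <<'E'
from h import *
s=manip.camera('scene');t=manip.camera('top')
save(s,'s3.png',(240,100,390,250),4);save(t,'t3.png',(250,100,400,250),4)
E
```

```text
clock: 3.9
eef_pos: [531.0, -426.7, 200.6]
eef_rot: [-1.57, 0.001, -0.14]
wrist_force: [-0.9, 0.6, 1.0]
finger_gap: 40.2
```

View pics/s3.png

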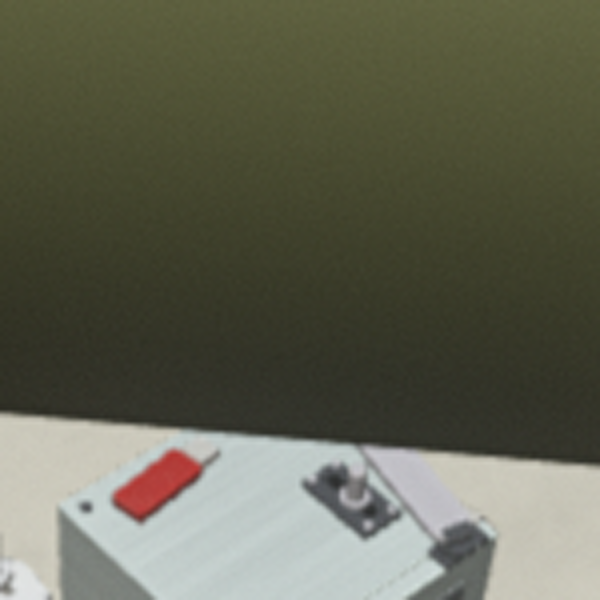

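View pics/t3.png

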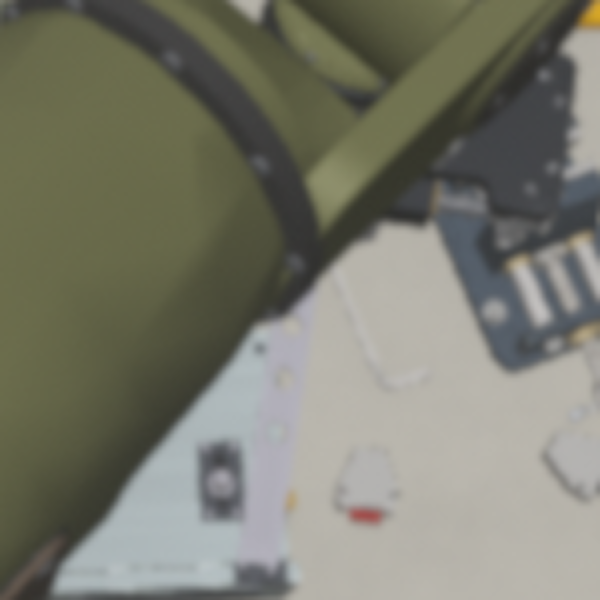

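```bash
python3 -m jog '[0,0,0,0,0,0, 0,0,0,0,0,0]' 
```

```text
clock: 4.17
eef_pos: [531.0, -427.2, 203.1]
eef_rot: [-1.572, -0.002, -0.14]
wrist_force: [0.3, -0.6, -0.3]
finger_gap: 39.8
```

```bash
python3 -m jog '[0,10,-5,0,0,0, 0,22,-5,0,0,0, 0,35,-5,0,0,0, 0,45,-5,0,0,0, 0,50,-5,0,0,0, 0,55,-5,0,0,0, 0,55,-5,0,0,0, 0,55,-5,0,0,0]'; python3 -m jog '[0,0,0,0,0,0, 0,0,0,0,0,0, 0,0,0,0,0,0, 0,0,0,0,0,0, 0,0,0,0,0,0, 0,0,0,0,0,0]' 5 10
```

```text
clock: 4.83
eef_pos: [530.5, -432.2, 146.1]
eef_rot: [-1.571, -0.0, -0.14]
wrist_force: [0.2, 0.4, 1.4]
finger_gap: 40.3
clock: 5.33
eef_pos: [530.5, -432.2, 146.2]
eef_rot: [-1.571, -0.0, -0.14]
wrist_force: [0.2, -0.0, 0.5]
finger_gap: 19.2
```

```bash
python3 -m jog '[-5,0,0,0,0,0, -12,0,0,0,0.5,0, -20,0,-1,0,1,0, -28,0,-1,0,1.3,0, -36,0,-1,0,1.6,0, -44,0,-1,0,2,0, -52,0,-2,0,2.4,0, -57,0,-2,0,2.7,0, -59,0,-2,0,2.7,0, -59,0,-2,0,2.7,0]'; python3 - <<'E'
from h import *
s=manip.camera('scene');t=manip.camera('top')
save(s,'s4.png',(240,150,390,300),4);save(t,'t4.png',(250,120,380,270),4)
print(manip.read_state()['wrist_force'])
E
```

```text
clock: 6.17
eef_pos: [471.3, -425.9, 146.2]
eef_rot: [-1.571, -0.0, -0.188]
wrist_force: [2.7, -0.3, 0.5]
finger_gap: 19.1
[ 1.81129122 -0.80654327  0.19269854]
```

View pics/s4.png

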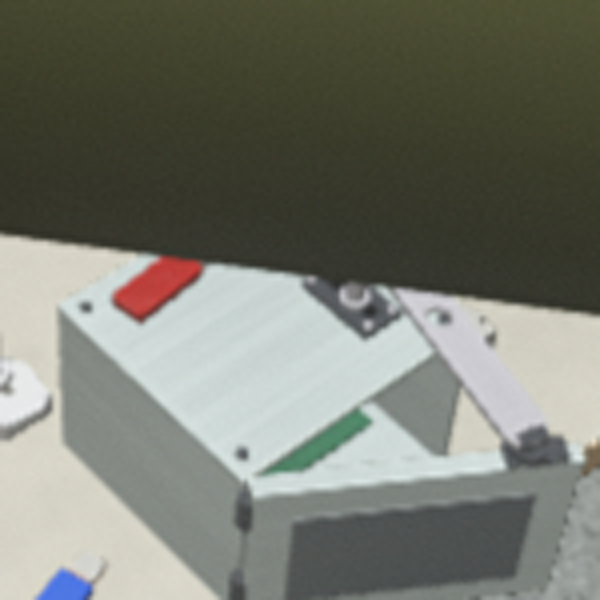

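View pics/t4.png

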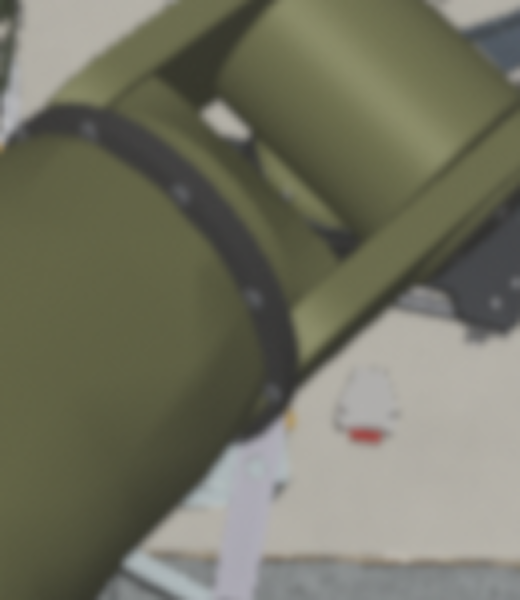

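```bash
cat >> h.py <<'E'
O=np.array([435.2,-360.1]);YB=np.radians(2.2)
rb=lambda v:R.from_euler('z',YB).as_matrix()[:2,:2]@np.array(v,float)
HG=O+rb((-65,62))
def pivot(th): return O+rb((-65-109*np.sin(th),62-109*np.cos(th)))
from scipy.optimize import brentq
def door(knob,al=0.):   # world knob xy -> th, bar world yaw
    r=160*np.cos(al)-34*np.sin(al)
    th=brentq(lambda t:np.linalg.norm(knob-pivot(t))-r,-.1,1.2);d=knob-pivot(th);return th,np.arctan2(d[1],d[0])
def knobfor(hole,al):  # world hole xy
    r=98*np.cos(al)
    th=brentq(lambda t:np.linalg.norm(hole-pivot(t))-r,-.1,1.2);p=pivot(th);d=(hole-p)/r
    return p+d*(160*np.cos(al)-34*np.sin(al)),34*np.cos(al)+160*np.sin(al)-34,th,np.arctan2(d[1],d[0])
E
python3 - <<'E'
from h import *
np.set_printoptions(precision=2,suppress=True)
s=manip.camera('scene');t=manip.camera('top')
st=manip.read_state();k=st['eef_pos'][:2]
th,y=door(k);print(th,y,st['eef_rot'][2]);p=pivot(th);d=np.array([np.cos(y),np.sin(y)])
for x in(70,):
  print('pred hole1',p+x*d,'scene',atz(s,(349.4,228.9),113),'top',atz(t,(313.9,235.4),113))
print('pivot',p,[manip.tip_of(n,q)[:1] for q in(s,t) for n in('stay','stay_middle_hole','catch')])
print('peg',atz(s,(328.2,222.2),120),atz(t,(304.9,220.4),120),tri(s,(328.2,222.2),t,(304.9,220.4)))
print('pred pivot px',proj(s,[*p,113]),'hinge',proj(s,[*HG,100]))
for al in(.25,.2,.1,0): 
  kk,dz,th,yy=knobfor(np.array([414.,-392.]),al);print(al,kk,dz,th,yy)
E
```

```text
0.5472897537897726 -0.18851158682294764 -0.186932004688792
pred hole1 [ 383.52 -408.95] scene [ 380.92 -407.74  113.  ] top [ 385.93 -412.06  113.  ]
pivot [ 314.76 -395.83] [[{'xy': [371.7, 262.2], 'score': 0.74}], [{'xy': [339.0, 217.9], 'score': 0.57}], [], [{'xy': [307.1, 272.7], 'score': 0.8}], [{'xy': [318.2, 220.9], 'score': 0.9}], []]
peg [ 408.06 -383.87  120.  ] [ 414.14 -393.64  120.  ] (array([ 417.28, -394.06,  104.99]), np.float64(1.3047024346999603))
pred pivot px [371.56 258.04] hinge [302.56 268.76]
0.25 [ 465.55 -388.63] 38.52765581888559 0.500738113406397 0.06531090723995478
0.2 [ 467.92 -388.84] 31.109356573812008 0.512361976973771 0.058602750746450404
0.1 [ 472.22 -389.11] 15.803488282945388 0.5279817340796148 0.04962014125603152
0 [ 475.93 -389.11] 0.0 0.5332195657263623 0.046615804719786824
```

```bash
python3 -m jog '[-2,-6,0,0,0,0, -4,-14,0,0,0,0, -7,-22,0,0,0,0, -10,-30,0,0,0,0, -12,-36,0,0,0,0, -13,-38.5,0,0,0,0, -13,-38.5,0,0,0,0]'; python3 - <<'E'
from h import *
s=manip.camera('scene');t=manip.camera('top')
save(s,'s5.png',(240,150,390,300),4);save(t,'t5.png',(250,120,380,270),4)
print(manip.read_state()['wrist_force'])
E
```

```text
clock: 7.25
eef_pos: [458.9, -423.7, 185.6]
eef_rot: [-1.572, -0.001, -0.187]
wrist_force: [2.1, 0.0, -0.1]
finger_gap: 19.1
[ 1.2375561   0.04494189 -0.41941381]
```

View pics/s5.png

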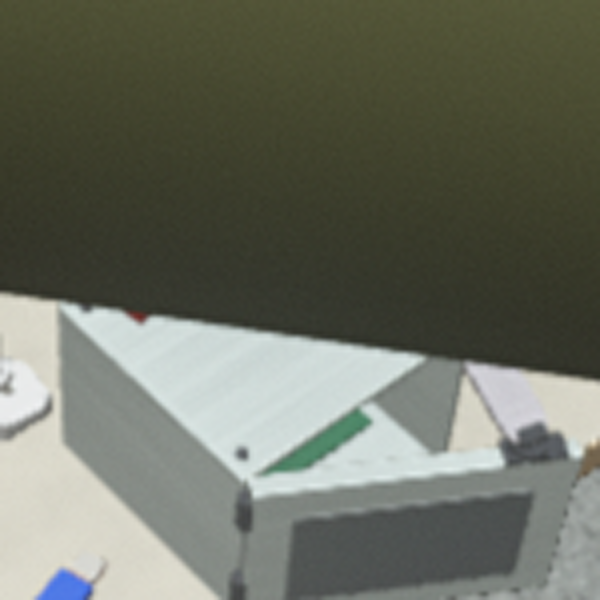

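```bash
python3 -m jog '[0,0,4,0,-1.8,0, 0,0,9,0,-3.6,0, 0,0,14,0,-5.5,0, 0,0,19,0,-7.5,0, 0,0,24,0,-9.5,0, 0,0,29,0,-11.5,0, 0,0,33,0,-13.4,0, 0,0,35.7,0,-14.4,0, 0,0,35.7,0,-14.4,0]'; python3 - <<'E'
from h import *
np.set_printoptions(precision=2,suppress=True)
s=manip.camera('scene');t=manip.camera('top')
save(s,'s6.png',(240,150,390,300),4);save(t,'t6.png',(250,120,380,270),4)
st=manip.read_state();print(st['wrist_force'],st['joints'],st['eef_pos'],st['eef_rot'])
E
```

```text
clock: 8.1
eef_pos: [465.7, -387.8, 184.3]
eef_rot: [-1.57, 0.0, 0.066]
wrist_force: [2.0, -0.6, 0.7]
finger_gap: 19.2
[ 2.84 -0.08  0.04] [-0.76  0.46  1.4  -0.    1.28 -2.39] [ 465.6  -388.29  184.39] [-1.57  0.    0.06]
```

View pics/s6.png

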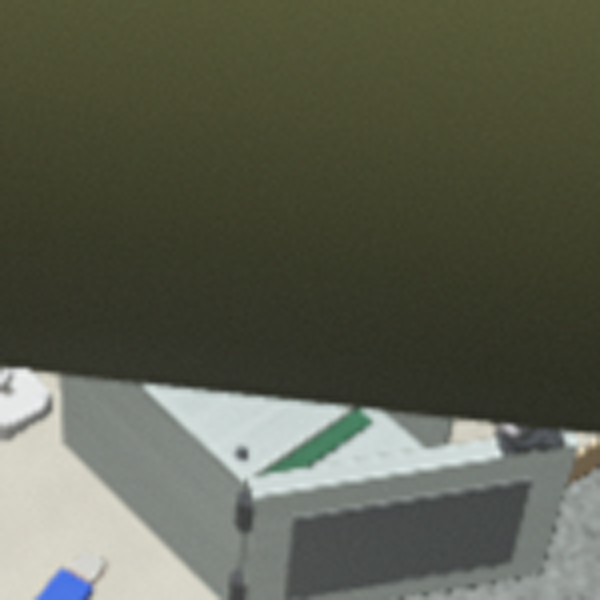

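View pics/t6.png

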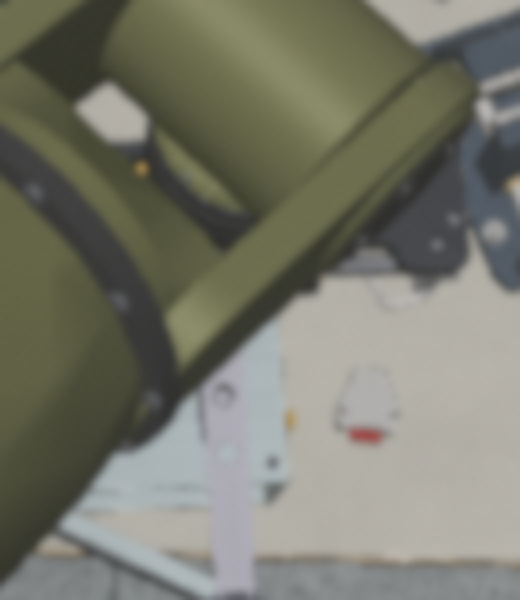

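```bash
python3 - <<'E'
from h import *
t=manip.camera('top')
save(t,'t7.png',(285,200,335,250),12)
P=np.array([414.,-392.])
for x in((414.3,-392,124),(414.3,-392,104)):print(proj(t,x),(proj(t,x)-[285,200])*12)
E
```

```text
[304.17664032 219.94816042] [230.11968381 239.37792502]
[303.630655   221.66482463] [223.56785999 259.97789555]
```

View pics/t7.png

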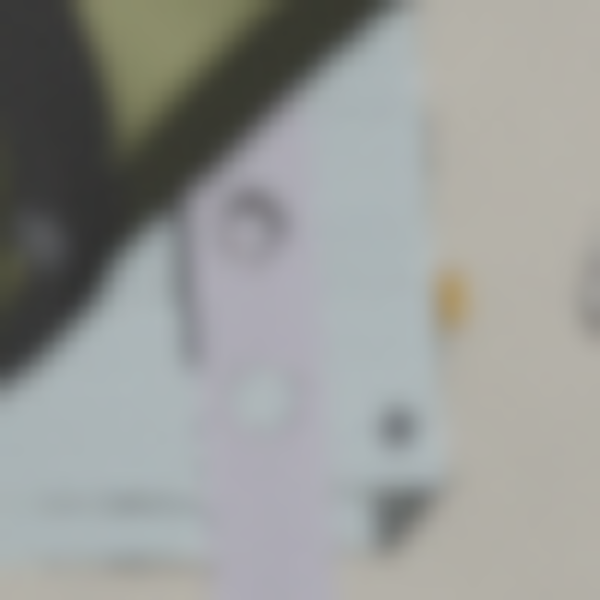

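```bash
python3 - <<'E'
from h import *
np.set_printoptions(precision=2,suppress=True)
st=manip.read_state();y0=st['eef_rot'][2];M=R.from_euler('xyz',st['eef_rot']).as_matrix()
for al in(.25,.2,.16,.12,.08,.04,0):
  kk,dz,th,yy=knobfor(np.array([414.8,-392.]),al);X=np.array([*kk,146.2+dz]);print(al,X,th,M.T@(X-st['eef_pos']),-np.degrees(yy-y0))
E
```

```text
0.25 [ 466.34 -388.41  184.73] 0.4922728364894143 [ 0.78 -0.31 -0.03] -0.35318070055548784
0.2 [ 468.7  -388.6   177.31] 0.503868664458267 [ 3.13  7.11 -0.38] 0.027529449905873787
0.16 [ 470.5  -388.73  171.26] 0.5113306208556821 [ 4.91 13.16 -0.62] 0.2719387097379934
0.12 [ 472.2  -388.82  165.11] 0.5171565286816736 [ 6.6  19.31 -0.82] 0.4624537565287865
0.08 [ 473.8  -388.87  158.88] 0.5213298571220474 [ 8.2  25.54 -0.97] 0.5987647542753827
0.04 [ 475.31 -388.88  152.57] 0.523838667115306 [ 9.71 31.84 -1.08] 0.6806441349337047
0 [ 476.72 -388.83  146.2 ] 0.5246757419538394 [11.12 38.22 -1.12] 0.7079528509643993
```

```bash
python3 -m jog '[2,3,0,0,0,0, 3,7,-0.3,0,0,0, 4,10,-0.5,0,0.2,0, 4.9,13,-0.6,0,0.3,0, 4.9,13,-0.6,0,0.3,0, 4.9,13,-0.6,0,0.3,0]'; python3 - <<'E'
from h import *
t=manip.camera('top')
save(t,'t8.png',(285,200,335,250),12)
print(manip.read_state()['wrist_force'])
E
```

```text
clock: 8.75
eef_pos: [470.4, -388.6, 171.2]
eef_rot: [-1.57, 0.001, 0.059]
wrist_force: [1.8, 0.4, -0.5]
finger_gap: 19.2
[ 1.3111876  -0.2379304   0.97859152]
```

View pics/t8.png

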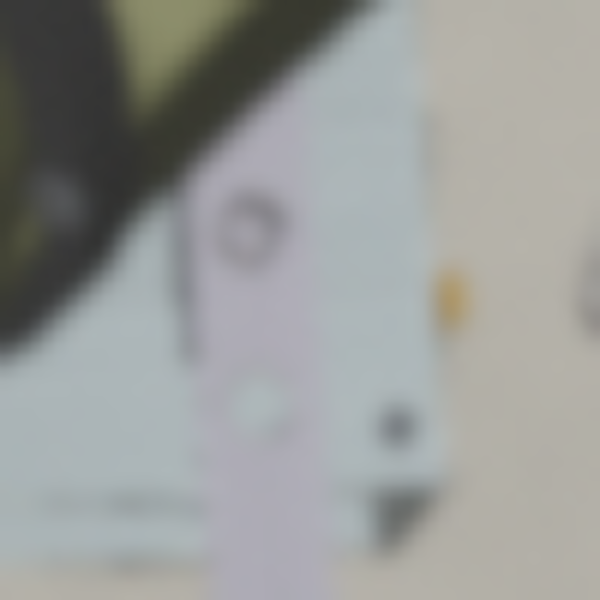

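```bash
python3 -m jog '[0.8,2,0.4,0,0,0, 1.5,4,0.5,0,0,0, 1.8,6,0.4,0,0.2,0, 1.8,6,0.4,0,0.2,0, 1.8,6,0.4,0,0.2,0]'; python3 -m jog '[0.8,3,0,0,0,0, 1.6,6,0,0,0.1,0, 1.6,6,0,0,0.1,0, 1.6,6,0,0,0.1,0]'; python3 - <<'E'
from h import *
t=manip.camera('top')
save(t,'t9.png',(285,200,335,250),12)
print(manip.read_state()['wrist_force'])
E
```

```text
clock: 9.22
eef_pos: [472.2, -388.1, 165.3]
eef_rot: [-1.571, 0.0, 0.055]
wrist_force: [2.1, 0.0, 0.5]
finger_gap: 19.0
clock: 9.55
eef_pos: [473.8, -388.0, 159.2]
eef_rot: [-1.57, 0.0, 0.054]
wrist_force: [2.3, 0.1, -0.7]
finger_gap: 19.4
[ 1.57389434 -0.92149917 -0.50955267]
```

View pics/t9.png

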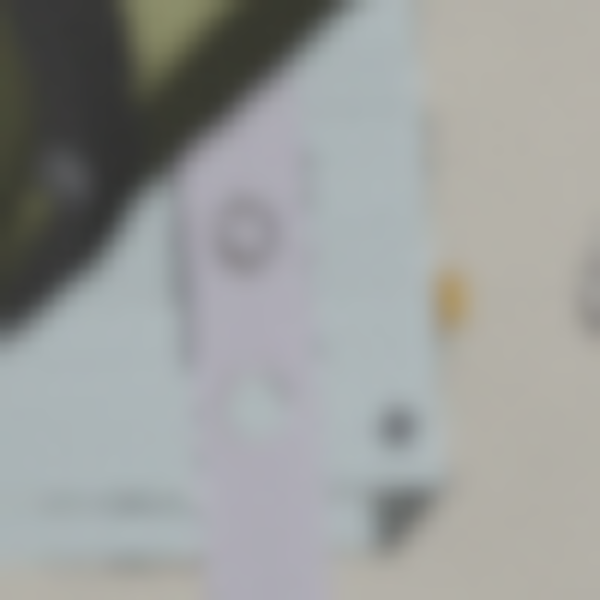

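```bash
python3 -m jog '[0.7,3,0,0,0,0, 1.4,6,0,0,0.1,0, 1.4,6,0,0,0.1,0, 1.4,6,0,0,0.1,0]'; python3 -m jog '[0.7,3,0,0,0,0, 1.2,5,0,0,0,0, 1.2,5,0,0,0,0, 1.2,5,0,0,0,0]'
```

```text
clock: 9.93
eef_pos: [475.2, -387.9, 153.2]
eef_rot: [-1.57, 0.0, 0.052]
wrist_force: [1.4, -0.6, -0.2]
finger_gap: 19.1
clock: 10.27
eef_pos: [476.4, -387.9, 148.3]
eef_rot: [-1.571, 0.0, 0.052]
wrist_force: [2.9, -0.5, -0.6]
finger_gap: 19.0
```

```bash
python3 -m jog '[0.3,1,0,0,0,0, 0.6,2,0,0,0,0, 0.6,2,0,0,0,0, 0.6,2,0,0,0,0]'; python3 -m jog '[0.5,0,0,0,0,0, 1,0,0,0,0,0, 1.5,0,0,0,0,0, 1.5,0,0,0,0,0, 1.5,0,0,0,0,0]'
```

```text
clock: 10.6
eef_pos: [477.1, -387.9, 146.5]
eef_rot: [-1.571, -0.0, 0.052]
wrist_force: [1.6, -0.1, 0.6]
finger_gap: 19.2
clock: 11.02
eef_pos: [478.4, -387.8, 146.4]
eef_rot: [-1.571, 0.0, 0.052]
wrist_force: [-1.4, 0.3, 1.2]
finger_gap: 19.4
```

```bash
python3 -m jog '[0,0,0,0,0,0, 0,0,0,0,0,0, 0,0,0,0,0,0, 0,0,0,0,0,0]' 50; python3 -m jog '[0,-5,0,0,0,0, 0,-15,0,0,0,0, 0,-30,0,0,0,0, 0,-50,0,0,0,0, 0,-75,0,0,0,0, 0,-105,0,0,0,0, 0,-130,0,0,0,0, 0,-150,0,0,0,0]'; python3 -m jog '[-30,-10,40,0,0,0, -60,-20,80,0,0,0, -90,-20,120,0,0,0, -120,-20,150,0,0,0, -120,-20,190,0,0,0, -120,-20,220,0,0,0, -120,-20,260,0,0,0, -120,-20,260,0,0,0]'; python3 - <<'E'
from h import *
s=manip.camera('scene');t=manip.camera('top')
save(s,'s10.png',(220,130,420,330),3);save(t,'t10.png',(250,140,350,290),4)
st=manip.read_state();print(st['wrist_force'],st['qd'])
for n in('stay','stay_middle_hole','stay_knob','catch'):print(n,[manip.tip_of(n,q)[:1] for q in(s,t)])
E
```

```text
clock: 11.35
eef_pos: [478.5, -387.8, 146.5]
eef_rot: [-1.571, 0.0, 0.052]
wrist_force: [0.0, 0.1, 0.8]
finger_gap: 42.6
clock: 12.02
eef_pos: [478.6, -387.8, 300.1]
eef_rot: [-1.573, -0.002, 0.052]
wrist_force: [1.4, 0.9, 0.6]
finger_gap: 49.8
clock: 12.68
eef_pos: [344.2, -130.6, 318.1]
eef_rot: [-1.572, -0.003, 0.054]
wrist_force: [0.1, -1.2, 0.5]
finger_gap: 49.7
[-1.52103751  0.080129   -1.01987169] [-0.05819021  0.04968889 -0.02501913 -0.00465293 -0.00750072 -0.03838161]
stay [[], [{'xy': [311.1, 270.7], 'score': 0.74}]]
stay_middle_hole [[], [{'xy': [306.2, 217.9], 'score': 0.7}]]
stay_knob [[], [{'xy': [302.8, 182.8], 'score': 0.93}]]
catch [[], [{'xy': [304.3, 219.3], 'score': 0.48}]]
```

View pics/s10.png

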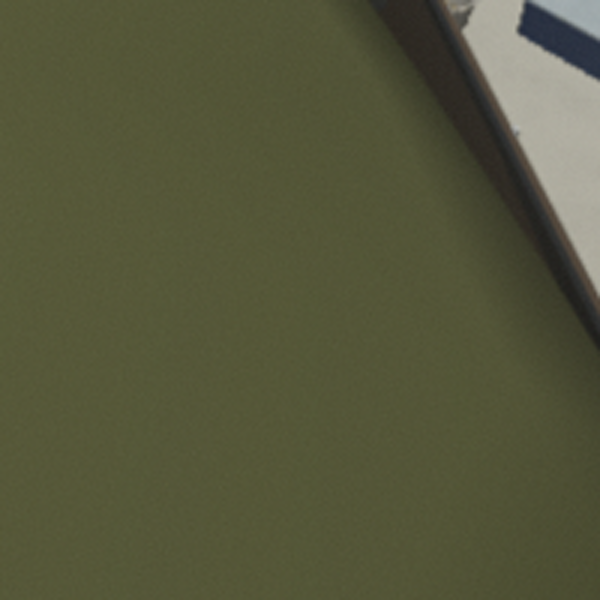

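View pics/t10.png

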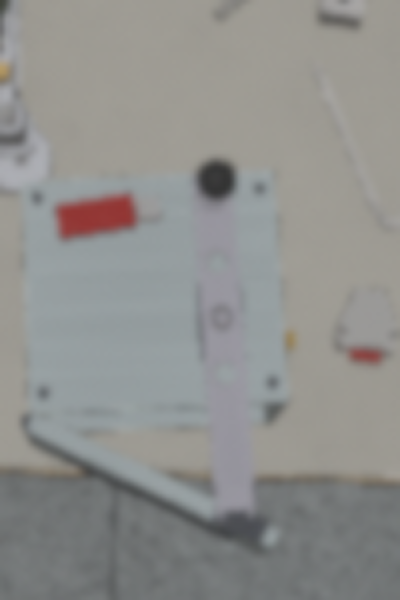

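```bash
python3 -m jog '[0,0,40,0,0,0, 0,0,80,0,0,0, 0,0,120,0,0,0, 0,0,160,0,0,0, 0,0,200,0,0,0, 0,0,240,0,0,0, 0,0,280,0,0,0, 0,0,300,0,0,0, 0,0,300,0,0,0]';python3 - <<'E'
from h import *
s=manip.camera('scene');t=manip.camera('top')
save(s,'s11.png',(240,150,390,300),4)
k=[[d['xy'] for d in manip.tip_of(n,q)[:1]] for n in('stay_knob','stay_middle_hole','stay') for q in(s,t)];print(k)
for i in(0,2,4):
  if k[i] and k[i+1]: print(tri(s,k[i][0],t,k[i+1][0]))
E
```

```text
clock: 13.93
eef_pos: [329.4, 167.9, 316.2]
eef_rot: [-1.571, 0.001, 0.055]
wrist_force: [0.2, -1.0, 0.6]
finger_gap: 49.8
[[], [[302.9, 183.3]], [[330.0, 218.3]], [], [[368.3, 257.4]], [[311.4, 271.1]]]
(array([ 321.7072617 , -405.54814058,   98.14888226]), np.float64(10.804274274759502))
```

View pics/s11.png

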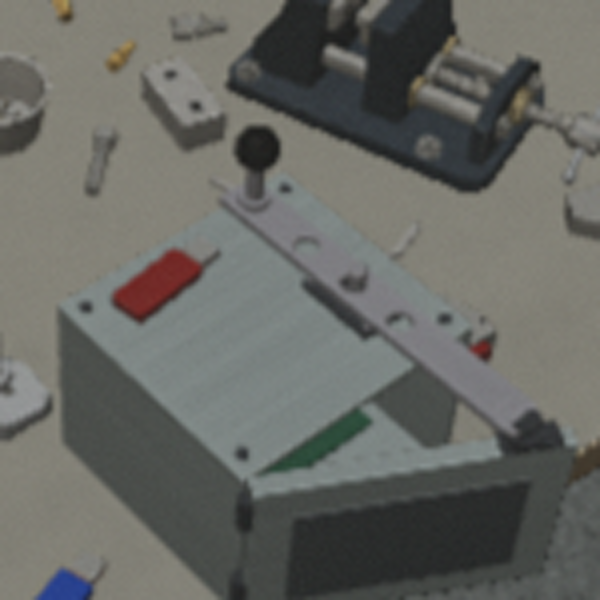

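```bash
python3 - <<'E'
from h import *
s=manip.camera('scene');t=manip.camera('top')
print(tri(s,(304.4,186.9),t,(302.9,183.9)))
m=[cv2.GaussianBlur(manip.camera('scene')['img'].astype(np.float32),(5,5),0) for _ in range(2)]
print(np.abs(m[0]-m[1])[150:300,240:390].max())
print(manip.sign_off())
E
```

```text
(array([ 481.74035714, -388.39699953,  140.82369078]), np.float64(2.101380312587693))
1.5703125
the job is handed in; nothing more can be done
None
```

The door is propped open on the stay's middle hole. I handed the job in at about 14 s of the 64 s limit, and the sign-off gives no verdict.

**What I did:**
- I gripped the stay by its ball knob and pulled the door open to about 0.55 rad, estimated from the knob position.
- I then tipped the arm up about 14° and swung it over the peg. The top camera showed the peg through the middle hole, so I used that to line it up.
- I lowered the arm in small steps. Wrist force stayed under about 3 N throughout.
- I eased the knob back until the peg took the door's spring load, let go, and moved the arm away.

**Last checks:**
- **Peg:** both cameras show the peg standing through the middle hole.
- **Door:** it is open about 0.5 rad by estimate. Two pictures in a row showed no movement.
- **Memory stick:** the red stick is still on the roof. I left the blue look-alike on the bench alone.
- **Robot:** it is clear of everything.
- **Flatness:** the knob's height came out at 140.8 mm against the expected 145 mm. The same measurement read 141.8 mm at the start, when the arm lay level, so I take it as flat to within camera error.
- **Knob and hole detection:** the networks missed the knob in the scene view and the middle hole in the top view. I picked the knob's scene position by eye, and could not triangulate the middle hole.

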